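# Clip the wide radio back cover into the repair rack

### The arm

A 6-joint arm with a two-finger parallel gripper is mounted at the origin on the work surface. World frame = base frame: x ahead of the robot, y to its left, z up, the work surface at z = 0. Lengths are in mm, angles in rad, forces in N, time in s.
With the tool pointing down it reaches from about 250 to 775 mm from the base axis. Payload 8.9 kg.
Tool frame: the origin (TCP) lies midway between the tips of the shut fingers; the grasp point (between the pads) lies 19 mm behind it (env.grasp_offset is the distance from the TCP to the grasp point, in mm); z points along the fingers, y is the line along which they close (so a half turn about z gives the same grasp; the last joint's range is limited). The gripper opens to 85 mm and grips with 20 to 120 N. Pads are 22 mm wide; open, the fingers measure 114 mm over their backs; the gripper's body (76 mm by 85 mm) begins 54 mm behind the grasp point. The pads swing forward as they close: fully open they stand 13 mm farther back than shut.
Start: joints at [1.024, 0.291, -0.153, 1.127, 0, 1.431], TCP at [208.204, 481.949, 231.305] pointing down, gripper open.
Joint ranges: [-2.52, 2.52], [-0.91, 1.74], [-1.3, 1.37], [-1.96, 2.02], [-1.52, 1.47], [-3.14, 3.14]. Speed limits (rad/s): [2.22, 2.22, 2.79, 3.14, 3.14, 3.14].

### API

Orientations are given as a rotation vector (axis times angle).
In Python, from cell import env, optics gives the robot as it stands. The module is installed in compiled form; this text tells all that it offers.
- The arm moves only by the tool play_rows, never from a script. Its argument "series" is a list of rows, each an object with "xyz": the shift along the tool's x, y, z in m, a list of three; "roll": the turn about the tool's z in degrees. A call has 1 to 5 rows; each row is the pose to reach, as a shift and turn from the pose commanded when the call began, along the tool's axes at that moment; what a row does not reach only later rows make up. A row lasts 1/8 s, in which the tool goes at most 62.5 mm and 10.7 degrees, less where a joint would pass 70% of its speed; a pose out of reach is approached as far as the arm can. A call with a gripper value outside its range is refused whole. "fingers" is the finger opening in m, from 0 to 0.0854, set as the call begins (left out, the last holds). The fingers move at their own pace and stop on an object; the grip force is fixed at half the most. Time passes only in rows, so rows that repeat a pose let the fingers close. It gives the time, the measured TCP pose, the force, the opening and the grip force at its end, in the units of the state.
- env.get_obs(): the state, without advancing time (a new reading comes with each control period).
- optics.capture(name): name is "scene" or "top" or "wrist"; returns a dict with "img" (384x512x3 uint8, red, green, blue), "camera_matrix" (3x3 intrinsics, pixels), "world_to_cam" (4x4, takes a point from world to camera coordinates). Camera axes: x right, y down, z forward; pixel columns grow to the right and rows downward; lengths in mm; the calibration is good to about 2 mm. A picture is of the moment at which its call begins. There is no depth.
- env.sign_off(): hands the job in; it is judged then, once.
The state is a dict: "clock": time; "joint_positions": joint angles; "qvel": joint speeds; "joint_torque": joint torques, N m; "position": TCP position; "eef_rot": TCP orientation; "contact_force": force on the tool from outside, world axes, zero at the start; "wrist_torque": the same for the moment, N m; "opening": finger opening in mm; "gripper_force": force on a finger pad.
Only numpy, scipy, OpenCV 4.12 (cv2) and the standard library are available. Lean on these libraries where they do the work, as an engineer would, in place of code of your own. Each camera call takes 0.05 s, during which the arm holds its last target. There are 200 camera calls.

### The job

Take the wide radio back cover out of its wooden block, stand it upright in the spring-clip slot of the metal rack, foot downwards, and push it down with the gripper until its foot sits fully home on the slot floor behind the clips; then let go. Leave the narrow cover standing in its own block.

Things in the scene. Friction and masses are not known exactly. Their poses are not given: they have to be found in the camera images.
- cover_mid (a point): Centre of the wide black radio back cover: 180 mm wide (x axis), 14 thick (y), 120 high (z, up), 0.25 kg; foot edge 60 mm below this point, plain top edge 60 above; 7 mm thick catch groove 10 to 34 mm above the foot. Stands loose in a slot 24 mm deep of a wooden block 36 mm high; lifts straight up. Either way round is right. Pinch it across its thickness at mid top edge.
- slot (a point): Middle of the slot floor of the fixed grey metal rack, 15 mm above the bench; the cover's foot rests on it when home. x axis: along the slot and the cover's width; z up. End plates 208 mm apart, 75 mm high above the slot floor (rigid); beside them steel cheeks 30 mm apart, flared outwards at the top (78 mm up), guide the cover's ends.
- clip_mouth (a point): Middle of the mouth of the spring clips, 49 mm above the slot floor, same axes. Two pairs, 45 mm either side: steel lips 29 mm apart at the top, narrowing to rollers 6 mm apart, 17 mm above the slot floor. The cover's own weight does not open them: it stops 18 to 28 mm short of home; a push of 9 to 16 N takes it through; 5 mm from home they snap into its groove.
- narrow_mid (a point): Centre (half-way up) of the narrow back cover, a bystander: same look, thickness and height, but 110 mm wide. It stands in a wooden block of its own, like the other one, and stays there.
There are look-alikes about, which are no part of the job. Leave any pink or red look-alike of the part that bears cover_mid alone.

How it is judged:
By the outcome, as a careful person would: the job done as asked, in the order asked, and still so for the second after the job is handed in, with the robot touching nothing.
It also fails if it takes over 45 s, if anything falls off the work surface, if the arm or the gripper's body presses on something with over 40 N, if the wrist force passes 120 N, or if a joint passes its speed limit or range.

## Working session

There is one attempt and no reset: what is moved stays moved. The work goes in short steps, Python scripts to look and compute and a tool call to move; the robot and the scene stay as the last step left them, time stands still between calls to the robot, and variables do not carry over. Pictures are saved under pics/ and viewed, at most 10 in all, crops included, and the job is handed in when it is done.

Besides the shell and the picture viewer there is one more tool, called after "Request:" in YAML: its name, and indented under it one key for each argument. play_rows: Moves the arm, as the interface text tells. Its arguments: {"type":"object","properties":{"series":{"type":"array"},"fingers":{"type":"number"}},"required":["series"]}

```bash
mkdir -p pics
cat > h.py <<'E'
import numpy as np, cv2
from cell import env, optics
from scipy.spatial.transform import Rotation as R
def snap(n,f):
    c=optics.capture(n); cv2.imwrite('pics/%s.png'%f,c['img'][:,:,::-1]); np.savez('pics/%s.npz'%f,K=c['camera_matrix'],T=c['world_to_cam']); return c
def ray(f,uv,z):
    d=np.load('pics/%s.npz'%f); K,T=d['K'],d['T']; o=-T[:3,:3].T@T[:3,3]
    v=T[:3,:3].T@np.linalg.inv(K)@np.array([uv[0],uv[1],1.]); return o+v*(z-o[2])/v[2]
def proj(f,p):
    d=np.load('pics/%s.npz'%f); q=d['T'][:3,:3]@np.array(p)+d['T'][:3,3]; q=d['K']@q; return q[:2]/q[2]
E
python3 - <<'E'
from h import *
a=snap('top','top0');b=snap('scene','scene0')
print(env.get_obs())
for f in('top0','scene0'):
    d=np.load('pics/%s.npz'%f);T=d['T'];print(-T[:3,:3].T@T[:3,3])
cv2.imwrite('pics/both.png',cv2.resize(np.vstack([a['img'],b['img']])[:,:,::-1],(400,600)))
E
```

```text
{'clock': 0.1, 'joint_positions': array([ 1.02369375e+00,  2.91221167e-01, -1.54048163e-01,  1.12670614e+00,
        2.51263239e-05,  1.43148070e+00]), 'qvel': array([-0.00078302, -0.00189825,  0.00211652,  0.0008859 ,  0.00078068,
        0.0020463 ]), 'joint_torque': array([ 1.84097655e-03, -5.37978530e+01,  3.31917894e+01,  9.35343211e-03,
       -1.15854914e-04,  3.71322403e-05]), 'position': array([207.9934936 , 481.61238659, 230.79218208]), 'eef_rot': array([-6.36036034e-01, -3.07610435e+00,  1.73065602e-03]), 'contact_force': array([-0.2453528 , -0.25609075,  0.04139667]), 'wrist_torque': array([ 0.03552534, -0.04397131, -0.05197842]), 'gripper_force': 0.0, 'opening': 85.47172085681257}
[ 175.20502468  -85.14009693 1299.15843951]
[1074.25558001  181.95459821 1085.05687398]
```

View pics/top0.png

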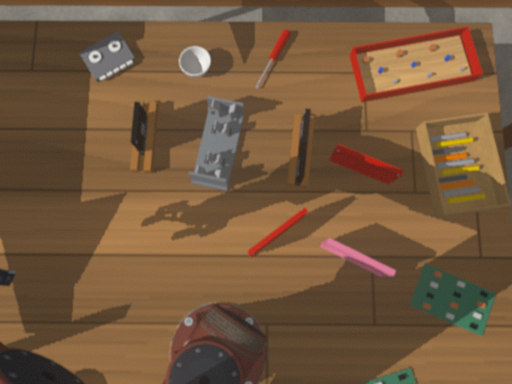

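View pics/scene0.png

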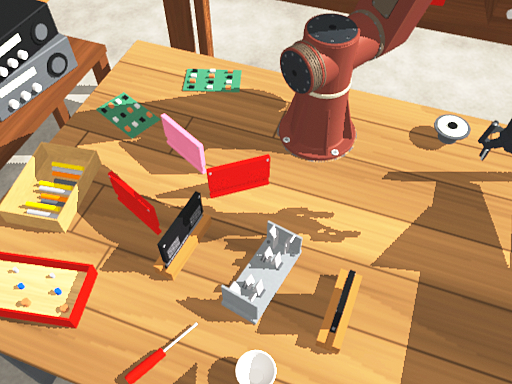

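Run:
```python
import cv2
a=cv2.imread('pics/top0.png')
l=a[90:200,110:170];m=a[90:200,180:250];r=a[90:200,270:330]
import numpy as np
cv2.imwrite('pics/c1.png',cv2.resize(np.hstack([m,r]),None,fx=5,fy=5,interpolation=cv2.INTER_CUBIC))
b=cv2.imread('pics/scene0.png')
cv2.imwrite('pics/c2.png',cv2.resize(b[185:355,145:370],None,fx=3.5,fy=3.5,interpolation=cv2.INTER_CUBIC))
```

```text
(no output)
```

View pics/c1.png

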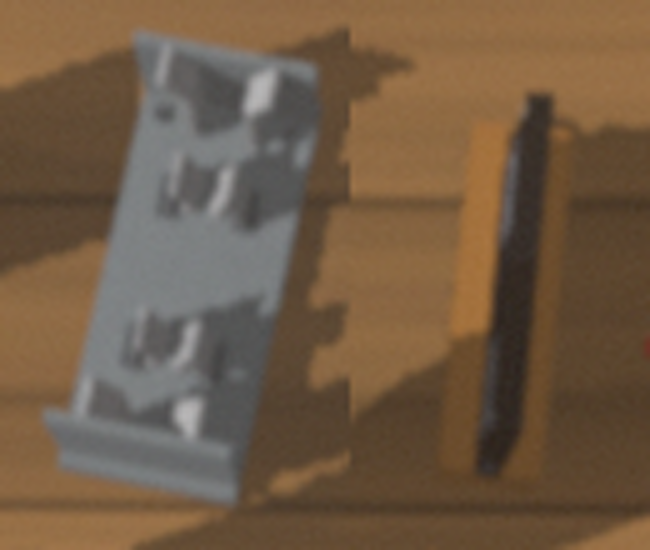

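View pics/c2.png

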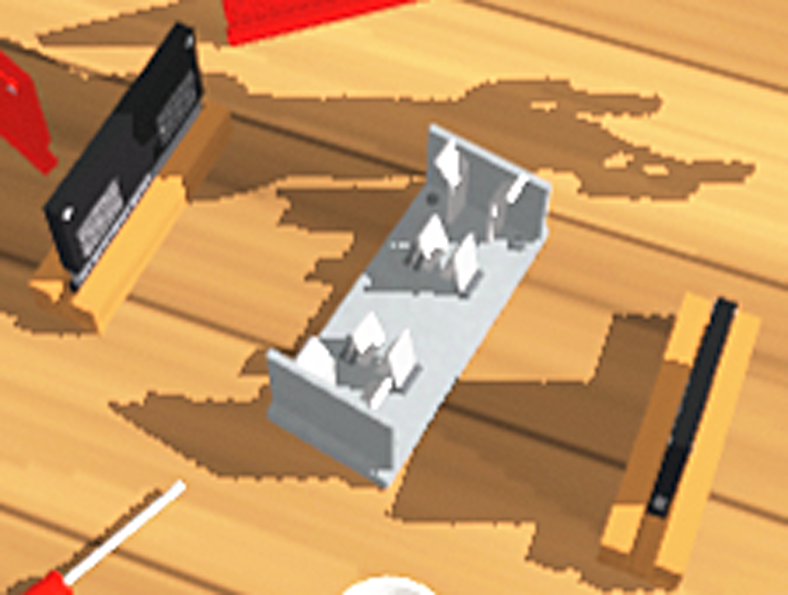

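Run:
```python
from h import *
np.set_printoptions(precision=1,suppress=True)
def c1m(x,y): return (180+x/5,90+y/5)
def c1r(x,y): return (270+(x-350)/5,90+y/5)
def c2(x,y): return (145+x/3.5,185+y/3.5)
print('top wide block floor? corners z36', [ray('top0',c1r(*p),36) for p in[(473,122),(575,130),(443,470),(545,478)]])
print('cover top', [ray('top0',c1r(*p),132) for p in[(527,96),(552,96),(478,472),(500,472)]])
print('scene cover top', [ray('scene0',c2(*p),132) for p in[(180,22),(202,38),(45,208),]])
print('rack base: plates top corners z90',[ray('top0',c1m(*p),90) for p in[(135,32),(318,67),(45,410),(235,462)]])
print('scene plates top z90',[ray('scene0',c2(*p),90) for p in[(431,125),(549,186),(270,352),(392,428)]])
print('narrow scene',[ray('scene0',c2(*p),132) for p in[(718,298),(737,304),(652,508)]])
print('base proj',proj('top0',[0,0,0]),proj('top0',[400,0,0]),proj('top0',[0,400,0]))
for z in(15,90): print(proj('top0',[300,-85,z]))
```

```text
top wide block floor? corners z36 [array([ 640.1, -204.2,   36. ]), array([ 635.8, -261.1,   36. ]), array([ 441.3, -185.7,   36. ]), array([ 437.2, -241. ,   36. ])]
cover top [array([ 619.1, -223.3,  132. ]), array([ 619.2, -236.2,  132. ]), array([ 420.1, -195.6,  132. ]), array([ 420.2, -206.6,  132. ])]
scene cover top [array([ 444.5, -211.6,  132. ]), array([ 452.5, -190.2,  132. ]), array([ 622.6, -232.4,  132. ])]
rack base: plates top corners z90 [array([669.9,  36.5,  90. ]), array([650.5, -62.4,  90. ]), array([460.3,  78.5,  90. ]), array([433.1, -21.2,  90. ])]
scene plates top z90 [array([440.5, -14.7,  90. ]), array([461.2,  82.3,  90. ]), array([651.2, -56.3,  90. ]), array([673.9,  39.3,  90. ])]
narrow scene [array([531.5, 215.5, 132. ]), array([531.5, 228.2, 132. ]), array([684.7, 210.8, 132. ])]
base proj [217.9 351.7] [220.8 200.8] [ 65.1 350.5]
[251.2 236.5]
[251.2 233.7]
```

```bash
cat >> h.py <<'E'
def plan(xyz,yaw):
    "tool-frame shift (m) and roll (deg) to world TCP xyz with tool x along world yaw (deg, mod 180)"
    o=env.get_obs(); M=R.from_rotvec(o['eef_rot']).as_matrix()
    s=M.T@(np.array(xyz)-o['position'])/1000
    cur=np.degrees(np.arctan2(M[1,0],M[0,0])); r=(cur-yaw+90)%180-90
    print('pos',o['position'].round(1),'yaw',cur.round(2),'tilt',M[:,2].round(4),'F',o['contact_force'].round(1),'op',round(o['opening'],1),'t',round(o['clock'],2),'j6',o['joint_positions'][5].round(2))
    print('shift',s.round(4),'roll',r.round(2))
E
python3 - <<'E'
from h import *
plan([536,-218,230],-5.8)
E
```

```text
pos [208.  481.6 230.8] yaw 156.64 tilt [-6.e-04 -1.e-03 -1.e+00] F [-0.2 -0.3  0. ] op 85.5 t 0.1 j6 1.43
shift [-0.5786 -0.5122  0.0013] roll -17.56
```

Request:
play_rows:
  series:
    - {"xyz": [-0.04,-0.035,-0.02],"roll": -2}
    - {"xyz": [-0.08,-0.07,-0.02],"roll": -5}
    - {"xyz": [-0.12,-0.105,-0.02],"roll": -8}
    - {"xyz": [-0.16,-0.14,-0.02],"roll": -11}
    - {"xyz": [-0.2,-0.177,-0.02],"roll": -14}

```text
clock: 0.72
position: [322.0, 238.6, 251.2]
eef_rot: [0.253, 3.131, -0.0]
contact_force: [1.2, 0.8, 0.5]
opening: 85.5
gripper_force: 0.0
```

Run:
```python
from h import *
plan([536,-218,240],-5.8)
```

```text
pos [322.  238.6 251.2] yaw 170.76 tilt [ 1.e-04 -0.e+00 -1.e+00] F [1.2 0.8 0.5] op 85.5 t 0.72 j6 0.62
shift [-0.2846 -0.4163  0.0112] roll -3.44
```

Request:
play_rows:
  series:
    - {"xyz": [-0.035,-0.05,0],"roll": -3.4}
    - {"xyz": [-0.07,-0.1,0],"roll": -3.4}
    - {"xyz": [-0.105,-0.15,0],"roll": -3.4}
    - {"xyz": [-0.14,-0.2,0],"roll": -3.4}
    - {"xyz": [-0.175,-0.25,0],"roll": -3.4}

```text
clock: 1.35
position: [454.0, -37.0, 251.2]
eef_rot: [0.164, 3.137, 0.0]
contact_force: [1.1, 0.0, 0.8]
opening: 85.6
gripper_force: 0.0
```

Run:
```python
from h import *
plan([536,-218,240],-5.8)
```

```text
pos [454.  -37.  251.2] yaw 174.01 tilt [ 1.e-04  2.e-04 -1.e+00] F [1.1 0.  0.8] op 85.6 t 1.35 j6 -0.14
shift [-0.1004 -0.1714  0.0112] roll -0.19
```

Request:
play_rows:
  series:
    - {"xyz": [-0.025,-0.045,0],"roll": 0}
    - {"xyz": [-0.05,-0.09,0],"roll": 0}
    - {"xyz": [-0.075,-0.13,0],"roll": 0}
    - {"xyz": [-0.1,-0.171,0],"roll": 0}
    - {"xyz": [-0.1,-0.171,0],"roll": 0}

```text
clock: 1.98
position: [535.8, -218.2, 250.0]
eef_rot: [-0.168, -3.136, -0.0]
contact_force: [-0.8, 0.3, -0.1]
opening: 85.1
gripper_force: 0.0
```

Run:
```python
from h import *
plan([536,-218,240],-5.8)
w=snap('wrist','w0')['img']; t=snap('top','t1')['img']
d=np.load('pics/w0.npz');T=d['T'];print(-T[:3,:3].T@T[:3,3],T[2,:3])
cv2.imwrite('pics/v1.png',np.hstack([cv2.resize(w,(800,600))[:,:,::-1]]))
```

```text
pos [ 535.8 -218.2  250. ] yaw 173.87 tilt [-9.e-04  1.e-04 -1.e+00] F [-0.8  0.3 -0.1] op 85.1 t 1.98 j6 -0.41
shift [-0.0002  0.0002  0.01  ] roll -0.33
[ 462.17066371 -210.76017109  393.44539164] [ 0.28465321 -0.03060051 -0.95814204]
```

View pics/v1.png

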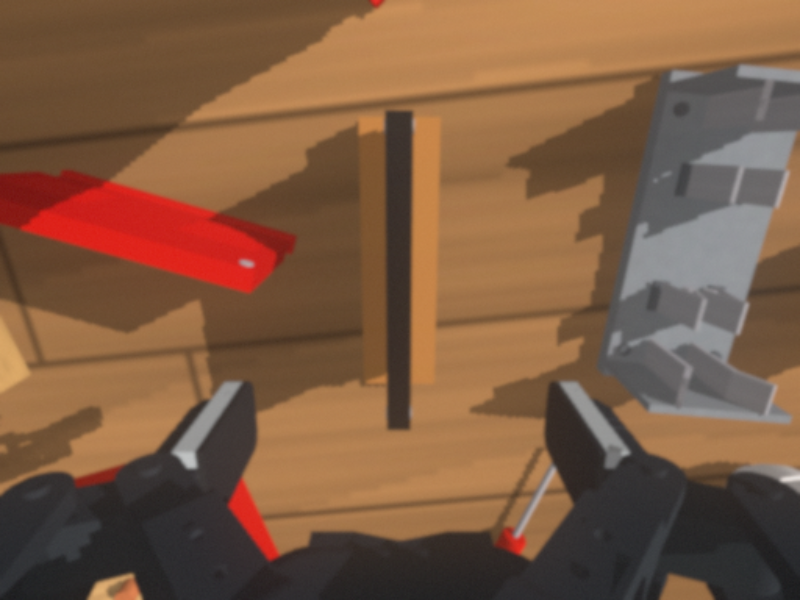

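The wrist view shows the wide cover's top edge from (400,112) to (399,429). In the top view there are two black candidates, at (303,147) and (140,130). The first, about 180 mm long, fits; the red and pink pieces are look-alikes.

Run:
```python
from h import *
s=512/800
P=[ray('w0',(u*s,v*s),132) for u,v in[(386,112),(412,112),(387,429),(410,429)]]
print(np.round(P,1)); a=(P[0]+P[1])/2;b=(P[2]+P[3])/2;c=(a+b)/2
print(c,np.linalg.norm(a-b),np.degrees(np.arctan2((b-a)[1],(b-a)[0])))
Q=[ray('w0',(u*s,v*s),90) for u,v in[(672,72),(605,368)]];print(np.round(Q,1))
plan([c[0],c[1],102],-5.8)
```

```text
[[ 443.5 -215.8  132. ]
 [ 444.9 -202.9  132. ]
 [ 621.5 -235.8  132. ]
 [ 622.9 -222.   132. ]]
[ 533.17845978 -219.12278594  132.        ] 179.09676076950439 -6.266033934225328
[[436.7 -53.3  90. ]
 [616.5 -88.9  90. ]]
pos [ 534.8 -215.4  250.6] yaw 173.99 tilt [-0.0014  0.001  -1.    ] F [ 0.   0.4 -0.1] op 85.4 t 2.08 j6 -0.4
shift [ 0.001  -0.004   0.1486] roll -0.21
```

Request:
play_rows:
  series:
    - {"xyz": [0.003,-0.001,0.05],"roll": 0.2}
    - {"xyz": [0.003,-0.001,0.1],"roll": 0.2}
    - {"xyz": [0.003,-0.001,0.13],"roll": 0.2}
    - {"xyz": [0.003,-0.001,0.149],"roll": 0.2}
    - {"xyz": [0.003,-0.001,0.149],"roll": 0.2}

```text
clock: 2.7
position: [530.9, -214.4, 101.4]
eef_rot: [-0.167, -3.134, -0.002]
contact_force: [0.0, 0.1, -0.1]
opening: 85.1
gripper_force: 0.0
```

Request:
play_rows:
  series:
    - {"xyz": [0,0,0],"roll": 0}
    - {"xyz": [0,0,0],"roll": 0}
    - {"xyz": [0,0,0],"roll": 0}
    - {"xyz": [0,0,0],"roll": 0}
    - {"xyz": [0,0,0],"roll": 0}
  fingers: 0.0

```text
clock: 3.32
position: [532.5, -216.6, 102.8]
eef_rot: [0.169, 3.136, -0.001]
contact_force: [-0.4, -2.2, 4.5]
opening: 13.2
gripper_force: 59.8
```

Request:
play_rows:
  series:
    - {"xyz": [0,0,0],"roll": 0}
    - {"xyz": [0,0,0],"roll": 0}
    - {"xyz": [0,0,-0.005],"roll": 0}
    - {"xyz": [0,0,-0.01],"roll": 0}

```text
clock: 3.82
position: [531.7, -215.9, 112.1]
eef_rot: [-0.169, -3.136, -0.001]
contact_force: [-0.1, -1.3, -2.7]
opening: 13.4
gripper_force: 58.8
```

Request:
play_rows:
  series:
    - {"xyz": [0,0,-0.03],"roll": 0}
    - {"xyz": [0,0,-0.06],"roll": 0}
    - {"xyz": [0,0,-0.085],"roll": 0}
    - {"xyz": [0,0,-0.105],"roll": 0}
    - {"xyz": [0,0,-0.105],"roll": 0}

```text
clock: 4.45
position: [532.9, -216.3, 218.6]
eef_rot: [0.169, 3.135, -0.001]
contact_force: [-1.0, 0.8, -3.4]
opening: 13.1
gripper_force: 59.3
```

Run:
```python
from h import *
np.set_printoptions(precision=1,suppress=True)
def c1m(x,y): return (180+x/5,90+y/5)
def c2(x,y): return (145+x/3.5,185+y/3.5)
print([ray('scene0',c2(*p),64)[:2] for p in[(433,215),(465,237),(370,315),(402,332)]])
print('cheek',[ray('scene0',c2(*p),93)[:2] for p in[(446,140),(520,178),(316,340),(385,377)]])
c=np.array([555,10]);a=np.radians(-11.3);ux=np.array([np.cos(a),np.sin(a)]);uy=np.array([-ux[1],ux[0]])
t=cv2.resize(snap('top','t2')['img'][85:195,180:250],None,fx=5,fy=5,interpolation=3)[:,:,::-1].copy()
s=cv2.resize(cv2.imread('pics/scene0.png')[215:330,215:310],None,fx=4.78,fy=4.78,interpolation=3)
for x,y,z in[(i*45,j*14.5,64) for i in(1,-1)for j in(1,-1)]+[(i*104,j*15,90) for i in(1,-1)for j in(1,-1)]:
    p=np.r_[c+x*ux+y*uy,z]
    q=(proj('top0',p)-[180,85])*5; cv2.circle(t,tuple(int(v) for v in q),3,(0,0,255) if z==64 else (0,255,0),-1)
    q=(proj('scene0',p)-[215,215])*4.78; cv2.circle(s,tuple(int(v) for v in q),3,(0,0,255) if z==64 else (0,255,0),-1)
cv2.imwrite('pics/v2.png',np.hstack([t,s[:550]]) if s.shape[0]>=550 else np.hstack([t[:s.shape[0]],s]))
plan([555,10,215],-11.3)
```

```text
[array([498. ,   7.4]), array([507.4,  35.1]), array([589.8,  -7.6]), array([594.4,  17.9])]
cheek [array([451.1,   0.5]), array([463.7,  61. ]), array([633.6, -29.9]), array([642.9,  23.1])]
pos [ 532.3 -216.1  217.3] yaw 173.84 tilt [ 0. -0. -1.] F [ 0.5  0.  -3.5] op 13.0 t 4.5 j6 -0.41
shift [0.  0.2 0. ] roll 5.14
```

View pics/v2.png

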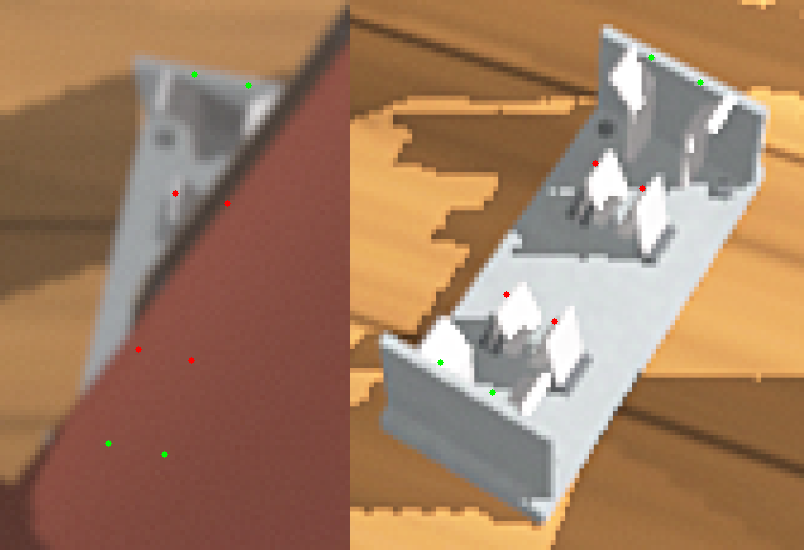

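The overlay puts the slot centre at about (556, 12), with the rack at a yaw of about −11.3°. The projected lip dots fall on the clip lips to within about 2 mm. I'll carry the cover over the rack now.

Request:
play_rows:
  series:
    - {"xyz": [0.0,0.04,0],"roll": 1}
    - {"xyz": [0.0,0.085,0],"roll": 2}
    - {"xyz": [0.0,0.13,0],"roll": 3}
    - {"xyz": [0.001,0.175,0],"roll": 4}
    - {"xyz": [0.001,0.21,0],"roll": 5.1}

```text
clock: 5.12
position: [552.9, -5.3, 215.9]
eef_rot: [-0.308, -3.124, -0.001]
contact_force: [-0.4, -0.1, -2.3]
opening: 13.2
gripper_force: 59.3
```

Request:
play_rows:
  series:
    - {"xyz": [0,0.012,0],"roll": 0}
    - {"xyz": [0,0.019,0],"roll": 0}
    - {"xyz": [0,0.019,0],"roll": 0}
    - {"xyz": [0,0.019,0],"roll": 0}

```text
clock: 5.62
position: [557.4, 10.5, 217.2]
eef_rot: [-0.31, -3.126, 0.0]
contact_force: [0.2, -1.5, -2.7]
opening: 13.1
gripper_force: 59.5
```

Run:
```python
from h import *
plan([556,12,215],-11.3)
w=snap('wrist','w1')['img']; s=snap('scene','s1')['img']
cv2.imwrite('pics/v3.png',np.hstack([cv2.resize(w,(400,300)),cv2.resize(s[170:350,180:420],(400,300))])[:,:,::-1])
```

```text
pos [557.4  10.5 217.2] yaw 168.68 tilt [-2.e-04 -2.e-04 -1.e+00] F [ 0.2 -1.5 -2.7] op 13.1 t 5.62 j6 0.09
shift [0.0017 0.0012 0.0022] roll -0.02
```

View pics/v3.png

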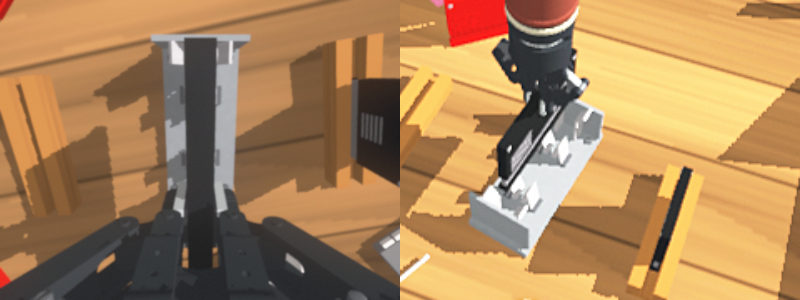

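The cover is centred between the cheeks: cheeks at columns 175 and 226, cover at 186–216 in the left panel. I'll lower it.

Request:
play_rows:
  series:
    - {"xyz": [0,0,0.02],"roll": 0}
    - {"xyz": [0,0,0.04],"roll": 0}
    - {"xyz": [0,0,0.055],"roll": 0}
    - {"xyz": [0,0,0.065],"roll": 0}

```text
clock: 6.22
position: [557.3, 11.1, 151.6]
eef_rot: [-0.309, -3.126, 0.0]
contact_force: [-0.1, 0.9, -2.3]
opening: 13.3
gripper_force: 59.4
```

Request:
play_rows:
  series:
    - {"xyz": [0,0,0.005],"roll": 0}
    - {"xyz": [0,0,0.01],"roll": 0}
    - {"xyz": [0,0,0.014],"roll": 0}
    - {"xyz": [0,0,0.017],"roll": 0}

```text
clock: 6.72
position: [557.6, 11.4, 135.3]
eef_rot: [0.308, 3.126, -0.0]
contact_force: [-0.1, 0.5, -3.1]
opening: 13.0
gripper_force: 59.4
```

Request:
play_rows:
  series:
    - {"xyz": [0,0,0.003],"roll": 0}
    - {"xyz": [0,0,0.006],"roll": 0}
    - {"xyz": [0,0,0.009],"roll": 0}
    - {"xyz": [0,0,0.012],"roll": 0}

```text
clock: 7.22
position: [558.6, 11.3, 124.5]
eef_rot: [0.308, 3.124, 0.0]
contact_force: [-0.8, 1.4, 13.9]
opening: 13.1
gripper_force: 61.9
```

Request:
play_rows:
  series:
    - {"xyz": [0,0,0.003],"roll": 0}
    - {"xyz": [0,0,0.006],"roll": 0}
    - {"xyz": [0,0,0.008],"roll": 0}

```text
clock: 7.6
position: [558.0, 11.3, 115.5]
eef_rot: [0.308, 3.125, 0.0]
contact_force: [0.9, 0.8, 5.1]
opening: 13.1
gripper_force: 60.5
```

Request:
play_rows:
  series:
    - {"xyz": [0,0,0.002],"roll": 0}
    - {"xyz": [0,0,0.004],"roll": 0}
    - {"xyz": [0,0,0.006],"roll": 0}

```text
clock: 7.98
position: [556.8, 11.5, 108.4]
eef_rot: [-0.308, -3.125, -0.0]
contact_force: [1.0, -0.2, -5.8]
opening: 12.7
gripper_force: 59.0
```

Request:
play_rows:
  series:
    - {"xyz": [0,0,0.001],"roll": 0}
    - {"xyz": [0,0,0.002],"roll": 0}
    - {"xyz": [0,0,0.003],"roll": 0}

```text
clock: 8.35
position: [557.1, 11.4, 106.1]
eef_rot: [-0.308, -3.126, 0.0]
contact_force: [-0.5, 1.0, -0.7]
opening: 13.1
gripper_force: 59.7
```

Request:
play_rows:
  series:
    - {"xyz": [0,0,0.001],"roll": 0}
    - {"xyz": [0,0,0.002],"roll": 0}

```text
clock: 8.6
position: [557.1, 11.4, 105.7]
eef_rot: [0.308, 3.126, -0.0]
contact_force: [-11.8, 1.5, 26.5]
opening: 13.1
gripper_force: 63.4
```

The cover is on the slot floor: a firm 26 N at the expected height, after the snap. I'll let go and retreat.

Request:
play_rows:
  series:
    - {"xyz": [0,0,-0.001],"roll": 0}
    - {"xyz": [0,0,-0.001],"roll": 0}
    - {"xyz": [0,0,-0.001],"roll": 0}
    - {"xyz": [0,0,-0.001],"roll": 0}
    - {"xyz": [0,0,-0.001],"roll": 0}
  fingers: 0.06

```text
clock: 9.22
position: [557.4, 11.4, 105.2]
eef_rot: [-0.308, -3.126, 0.0]
contact_force: [-0.6, -1.5, -0.8]
opening: 59.8
gripper_force: 0.0
```

Request:
play_rows:
  series:
    - {"xyz": [0,0,-0.02],"roll": 0}
    - {"xyz": [0,0,-0.05],"roll": 0}
    - {"xyz": [0,0,-0.09],"roll": 0}
    - {"xyz": [0,0,-0.13],"roll": 0}
    - {"xyz": [0,0,-0.16],"roll": 0}

```text
clock: 9.85
position: [557.7, 11.3, 267.1]
eef_rot: [0.308, 3.125, -0.0]
contact_force: [0.1, -0.3, -0.3]
opening: 60.0
gripper_force: 0.0
```

Run:
```python
from h import *
plan([556,12,215],-11.3)
w=snap('wrist','w2')['img']; s=snap('scene','s2')['img']
cv2.imwrite('pics/v4.png',np.hstack([cv2.resize(w,(400,600)),cv2.resize(s[200:350,210:310],(400,600),interpolation=3)])[:,:,::-1])
# check top-edge height: expected corners projected for home
a=np.radians(-11.3);ux=np.array([np.cos(a),np.sin(a)])
for z in(135,140,155): print(z,[((proj('s2',np.r_[np.array([557,11.4])+k*90*ux,z])-[210,200])*4).round() for k in(1,-1)])
```

```text
pos [557.7  11.3 267.1] yaw 168.74 tilt [ 1.4e-03 -2.0e-04 -1.0e+00] F [ 0.1 -0.3 -0.3] op 60.0 t 9.85 j6 0.09
shift [0.0019 0.0003 0.0521] roll 0.04
135 [array([130., 326.]), array([287.,  99.])]
140 [array([130., 322.]), array([287.,  94.])]
155 [array([129., 310.]), array([288.,  80.])]
```

View pics/v4.png

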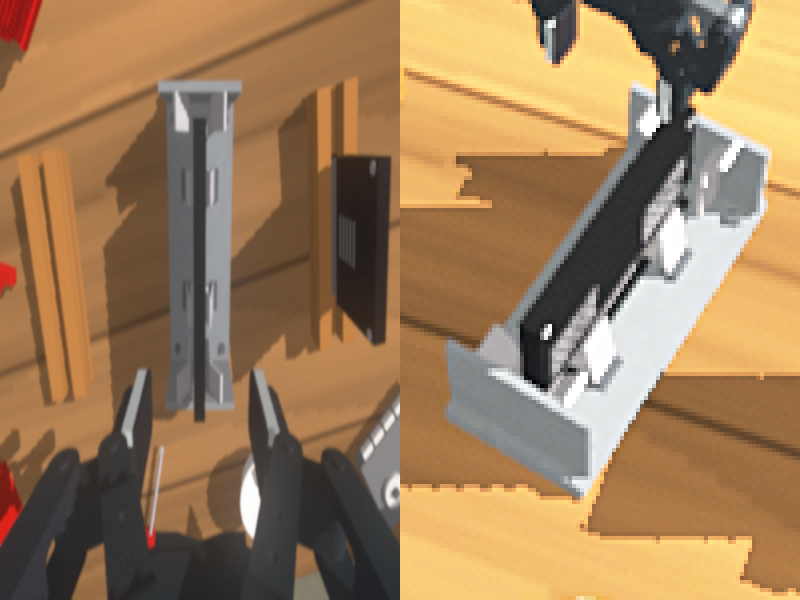

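The cover stands upright in the clips. Its near top corner, at about (128,328) in the right panel, matches the predicted home height (z = 135 gives (130,326)). The narrow cover is still in its block.

```bash
python3 -c "
from h import *
print(env.sign_off())"
```

```text
the job is handed in; nothing more can be done
None
```

The job is handed in: the wide cover stands upright in the rack, pushed home behind the spring clips and released after about 10 s on the clock, and the narrow cover is still in its own block.

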